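Shut the label drawer, then hold the hand scanner on a bento box's code

TASK

A bento box has just been given its code label and has to be scanned out. Push the label drawer fully home until its catch takes it, and only then draw the cordless scanner straight up out of its charging cradle. Hold it up in the air with its nose tipped down at 45 degrees or steeper, window about 15 cm from the label and aimed at the middle of the code, and finish like that, still holding the scanner steady; leave the boxes, the loose label roll and the pen where they are.

Things in the scene. Friction and masses are not known exactly. Their poses are not given: they have to be found in the camera images.
- drawer (a joint): opening of the label drawer in m: 0 fully shut, grows as it slides out towards the robot. It runs on plain slides (about 1 to 2 N); a sprung ball catch begins to resist about 10 mm before home, takes a push of about 9 N to get over, and from about 4 mm on draws the drawer shut and keeps it so
- drawer_pull (a point): middle of the front face of the aluminium pull lip of the drawer (it rides with the drawer), 96 mm above the table. The lip is 120 mm wide, 10 mm thick and stands 18 mm ahead of the front panel (276 mm wide, from 14 to 106 mm above the table). Its +x axis is the way the drawer is pushed shut (level). The sheet-steel cabinet (340 deep, 280 wide, 115 mm high, fixed) carries a label printer, 245 mm above the table at the top, whose front is 155 mm behind the shut drawer's lip
- label_cabinet: the fixed cabinet of the drawer: middle of its front lower edge, on the table; +x runs into the cabinet, and the shut drawer's lip front is 30 mm ahead (-x) of this point
- cradle: grey charging cradle, fixed: middle of the pocket at table height. Base 105 x 90 x 12 mm; an open-topped pocket (38 x 32 mm inside, its floor 12 mm and rim 68 mm above the table) holds the scanner's handle upright with 2 mm play all round
- scanner: the dark cordless hand scanner with a yellow nose, loose, about 0.22 kg: middle of the foot (bottom end) of its handle. +z runs up the handle to the head, and the nose and window look along its own -x, square to the handle. It stands upright in the cradle, the nose turned roughly to the robot
- scanner_head (a point): middle of the scanner's head, the part to grip, 125 mm above the handle's foot and 10 mm ahead of the handle's axis; axes as the scanner's. The head is a block with flat upright sides: 44 mm wide along y where it is gripped, 85 mm long along x (from 45 mm ahead to 40 mm behind this point), 42 mm high. The yellow nose in front of it, 24 mm long, is 58 mm wide and 50 mm high. The handle is 34 x 28 mm, 106 mm long below the head; 56 mm of it is in the pocket
- scanner_window (a point): middle of the scanner's window, 67 mm ahead (-x) of scanner_head at the same height; axes as the scanner's: it looks along -x
- box: the lidded lacquer bento box that carries the label, 166 x 126 x 58 mm with its lid, 0.55 kg, loose, black with a red lid: middle of its underside. Which of three places it stands in changes. Leave it where it is
- box_code (a point): middle of the black-and-white square code on the white 60 x 60 mm label, on top of the lid of that box, 59 mm above the table
- boxb_top (a point): one of two lidded boxes WITHOUT a label, otherwise the same as the labelled one (166 x 126 x 58 mm, loose): centre of the top of its lid. Bystander: leave it where it is
- boxc_top (a point): the other lidded box without a label, same size: centre of the top of its lid. Bystander
- roll_mid (a point): white label roll standing on the table, 76 mm across, 50 mm high, loose: its centre. Bystander
- marker_mid (a point): white marker pen with a black cap, 140 x 15 x 14 mm, lying on the table: a point near its middle. Bystander
Things that resemble listed ones, but are neither listed nor needed, are in the scene too. What is shaped like the box but pink or purple is not meant.

How it is judged (in metres and radians):
On the way, in this order (a step that is already met when the one before it is completed fails the run):
1. the drawer is fully home on its catch while the scanner still stands in its cradle (value of joint drawer below 0.002 m and distance of scanner from where it was at the start of the episode below 0.02 m), for 0.3 s.
2. the scanner has been drawn up clear of the cradle, held in the fingers (z of scanner in the frame of cradle above 0.075 m and contact force between the fingers and scanner above 2 N), for 0.1 s.
At the end, for the whole second after the job is handed in: Drawer within 2 mm of shut. Scanner still (under 30 mm/s), held by the fingers alone, clear of cradle, cabinet and box; handle foot over 70 mm and window over 110 mm above the table; nose at least 35 degrees below level; code 80 to 260 mm ahead of the window, within 30 mm of its line of sight (value of joint drawer below 0.002 m and angle between scanner's own x axis and vertical below 0.96 rad and x of box_code in the frame of scanner_window between -0.26 and -0.08 m and y of box_code in the frame of scanner_window between -0.03 and 0.03 m and z of box_code in the frame of scanner_window between -0.03 and 0.03 m and height (world z) of scanner above 0.07 m and height (world z) of scanner_window above 0.11 m and contact force between the fingers and scanner above 2 N and contact force between scanner and cradle below 0.2 N and contact force between scanner and label_cabinet below 0.2 N and contact force between scanner and box below 0.2 N and linear speed of scanner below 0.03 m/s); the arm keeps its last pose, push and grip.
It fails at once if a box, the label roll or the pen has been shifted by more than 25 mm (distance of any of box_code, boxb_top, boxc_top, roll_mid, marker_mid from where it was at the start of the episode above 0.025 m).
It also fails if it takes over 48 s, if anything falls off the work surface, if the arm or the gripper's body presses on something with over 40 N, if the wrist force passes 120 N, or if a joint passes its speed limit or range.

ROBOT

A 6-joint arm with a two-finger parallel gripper is mounted at the origin on the work surface. World frame = base frame: x ahead of the robot, y to its left, z up, the work surface at z = 0. Lengths are in mm, angles in rad, forces in N, time in s.
With the tool pointing down it reaches from about 300 to 775 mm from the base axis. Payload 14.6 kg.
Tool frame: the origin (TCP) lies at the very end of the fingers, on their centre line; the grasp point (between the pads) lies 19 mm behind it; z points along the fingers, y is the line along which they close (so a half turn about z gives the same grasp; the last joint's range is limited). The gripper opens to 94 mm and grips with 3 to 60 N. Pads are 16 mm wide; open, the fingers measure 119 mm over their backs; the gripper's body (75 mm by 177 mm) begins 78 mm behind the grasp point.
Start: joints at [-1.196, 0.3, 1.521, -0, 1.321, -0.067], TCP at [235.154, -497.184, 174.046] pointing down, gripper open.
Joint ranges: [-3.03, 3.03], [-0.79, 2.21], [0.23, 2.52], [-1.04, 4.18], [0, 3.07], [-2.55, 2.55]. Speed limits (rad/s): [2.22, 2.22, 2.57, 3.14, 3.14, 3.14].

INTERFACE

Orientations are given as [roll, pitch, yaw] about the fixed x, y, z axes, in that order (R = Rz(yaw) Ry(pitch) Rx(roll)).
In Python, from cell import manip, camera, get_calibration gives the robot as it stands.
- The arm moves only by the tool arm_command, never from a script. Its argument "targets" is a list of rows, each an object of numbers: "hand": the opening, from -1 (shut) to 1 (fully open), so that 0 is half open; "x", "y", "z": the shift along the tool's x, y, z in m; "yaw": the turn about the tool's z in rad. In form: [{"hand": .., "x": .., "y": .., "z": .., "yaw": ..}, ...]. A call has 1 to 10 rows; each row shifts and turns the commanded pose from where the row before left it, along the tool's axes as they then stand; what a row does not reach is not made up. A row lasts 1/10 s, in which the tool goes at most 50 mm and 8.59 degrees, less where a joint would pass 70% of its speed; a pose out of reach is approached as far as the arm can. A call is refused whole if a number of a shift passes 0.05 or a number of a turn 0.15, either way. A call with a gripper value outside its range is refused whole. The fingers move at their own pace and stop on an object; "newtons" is the grip in N (left out, the last holds). Time passes only in rows, so rows that do not move let the fingers close. It gives the time, the measured TCP pose, the force, the opening and the grip force at its end, in the units of the state.
- manip.read_state(): the state, without advancing time (a new reading comes with each control period).
- camera(name): name is "side" or "top"; returns the picture (420x560x3 uint8, red, green, blue); there is no depth.
- get_calibration(name): a dict with "K" (3x3 intrinsics, pixels), "cam_to_world" (4x4, takes a point from camera to world coordinates). Camera axes: x right, y up, looking along -z (the intrinsics and any distortion apply to the point x, -y, -z); pixel columns grow to the right and rows downward; lengths in mm; the calibration is good to about 2 mm. A picture is of the moment at which its call begins. get_calibration takes no time and is no camera call.
- manip.sign_off(): hands the job in; it is judged then, once.
The state is a dict: "clock": time; "joints": joint angles; "qd": joint speeds; "effort": joint torques, N m; "eef_pos": TCP position; "eef_rot": TCP orientation; "wrist_force": force on the tool from outside, world axes, zero at the start; "moment": the same for the moment, N m; "finger_gap": finger opening in mm; "finger_force": force on a finger pad.
Only numpy, scipy, OpenCV 4.12 (cv2) and the standard library are available. Lean on these libraries where they do the work, as an engineer would, in place of code of your own. Each camera call takes 0.05 s, during which the arm holds its last target. There are 200 camera calls.

## Working session

There is one attempt and no reset: what is moved stays moved. The work goes in short steps, Python scripts to look and compute and a tool call to move; the robot and the scene stay as the last step left them, time stands still between calls to the robot, and variables do not carry over. Pictures are saved under pics/ and viewed, at most 10 in all, crops included, and the job is handed in when it is done.

Besides the shell and the picture viewer there is one more tool, called after ">>>" as name([rows], argument=value, ...), one row to a line, values as JSON. arm_command: Moves the arm, as the interface text tells. Its arguments: {"type":"object","properties":{"targets":{"type":"array"},"newtons":{"type":"number"}},"required":["targets"]}

```bash
mkdir -p pics && ls && python3 - <<'E'
from cell import manip, camera, get_calibration
import cv2,numpy as np
np.set_printoptions(precision=3,suppress=True)
for n in("side","top"):
    cv2.imwrite(f"pics/{n}0.png",camera(n)[:,:,::-1]); print(n,get_calibration(n))
print(manip.read_state())
E
```

```text
pics
side {'K': array([[444.903,   0.   , 276.576],
       [  0.   , 444.903, 202.82 ],
       [  0.   ,   0.   ,   1.   ]]), 'cam_to_world': array([[ -0.997,   0.053,  -0.058, 395.143],
       [ -0.079,  -0.698,   0.712, 704.   ],
       [ -0.003,   0.714,   0.7  , 810.059],
       [  0.   ,   0.   ,   0.   ,   1.   ]])}
top {'K': array([[541.098,   0.   , 279.517],
       [  0.   , 541.098, 208.728],
       [  0.   ,   0.   ,   1.   ]]), 'cam_to_world': array([[   0.015,    0.991,   -0.136,  275.353],
       [  -1.   ,    0.013,   -0.014,    6.242],
       [  -0.012,    0.137,    0.991, 1315.98 ],
       [   0.   ,    0.   ,    0.   ,    1.   ]])}
{'clock': 0.1, 'joints': array([-1.196,  0.3  ,  1.522,  0.   ,  1.321, -0.067]), 'qd': array([-0.002, -0.003, -0.002, -0.   , -0.001,  0.001]), 'effort': array([  0.003, -53.264, -35.328,   0.071,   0.023,  -0.   ]), 'eef_pos': array([ 235.064, -496.951,  173.538]), 'eef_rot': array([-3.141, -0.   ,  0.442]), 'wrist_force': array([-0.78 , -0.335,  0.381]), 'moment': array([-0.024,  0.013, -0.054]), 'finger_force': 0.0, 'finger_gap': 94.22716078677634}
```

View pics/side0.png

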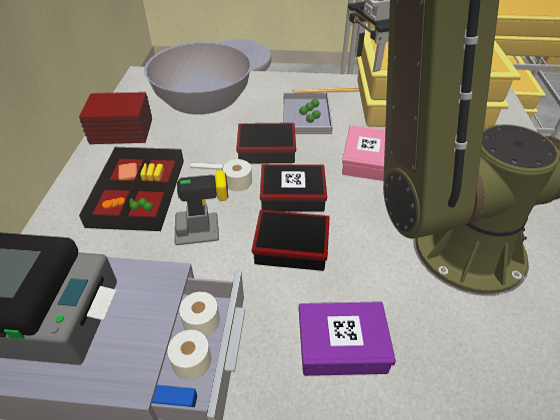

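View pics/top0.png

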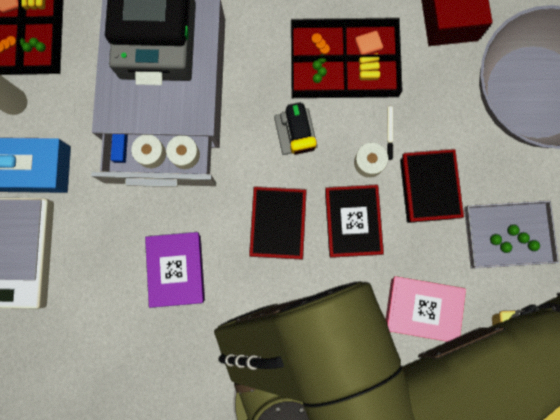

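The only box with a red rim and a code is the middle one: top (354,220), side (293,179). The look-alikes are purple (top 173,269) and pink (top 428,310), plus two unlabelled boxes at top (278,222) and (432,185). The only scanner is at top (297,125), side (203,188), nose towards the robot. The drawer lip is at top (152,182). Next I check these in close crops.

```bash
cat > h.py <<'E'
from cell import manip, camera, get_calibration
import cv2,numpy as np
np.set_printoptions(precision=3,suppress=True)
def ray(n,p):
    c=get_calibration(n);K=c["K"];T=c["cam_to_world"]
    d=np.array([(p[0]-K[0,2])/K[0,0],-(p[1]-K[1,2])/K[1,1],-1]);d=T[:3,:3]@d
    return T[:3,3],d/np.linalg.norm(d)
def atz(n,p,z):
    o,d=ray(n,p);return o+d*(z-o[2])/d[2]
def tri(ps,pt):
    A=[];b=[]
    for n,p in(("side",ps),("top",pt)):
        o,d=ray(n,p);M=np.eye(3)-np.outer(d,d);A.append(M);b.append(M@o)
    A=np.vstack(A);b=np.hstack(b);x=np.linalg.lstsq(A,b,rcond=None)[0]
    return x,np.linalg.norm(A@x-b)
def proj(n,X):
    c=get_calibration(n);K=c["K"];q=np.linalg.inv(c["cam_to_world"])@np.append(X,1)
    return K[0,0]*q[0]/-q[2]+K[0,2], K[1,1]*-q[1]/-q[2]+K[1,2]
E
python3 - <<'E'
import cv2,numpy as np
t=cv2.imread("pics/top0.png");s=cv2.imread("pics/side0.png")
def cr(i,x,y,w,h,k): return cv2.resize(i[y:y+h,x:x+w],None,fx=k,fy=k,interpolation=cv2.INTER_CUBIC)
# top: scanner+label 260..400 x 95..245 ; x4
a=cr(t,260,95,130,150,4);b=cr(s,165,150,70,100,4)
out=np.zeros((600,800,3),np.uint8);out[:600,:520]=a;out[:400,520:800]=b
cv2.imwrite("pics/c1.png",out)
a=cr(t,90,120,133,75,6)[:, :800]
b=cr(s,150,255,110,165,3)
cv2.imwrite("pics/c2a.png",a[:450])
b=cr(s,140,260,120,160,3.5);cv2.imwrite("pics/c2b.png",b)
E
```

```text
(no output)
```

View pics/c1.png

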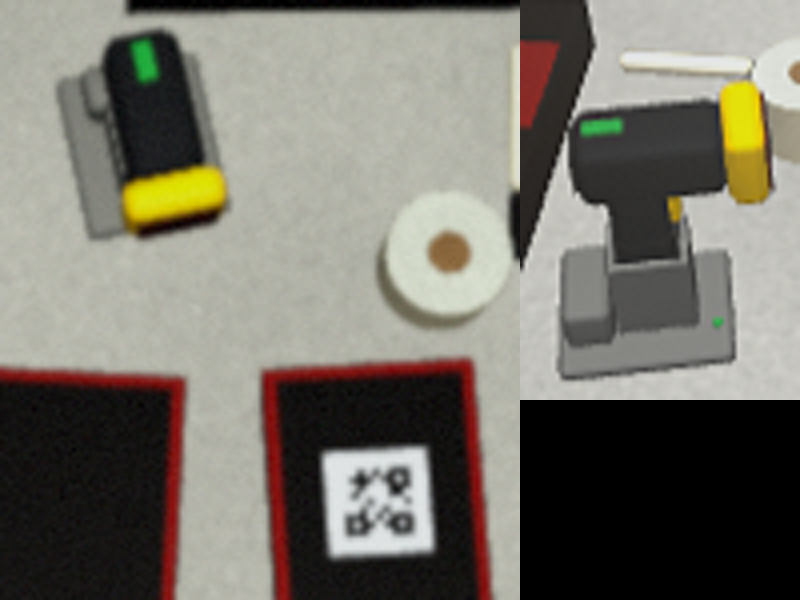

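View pics/c2a.png

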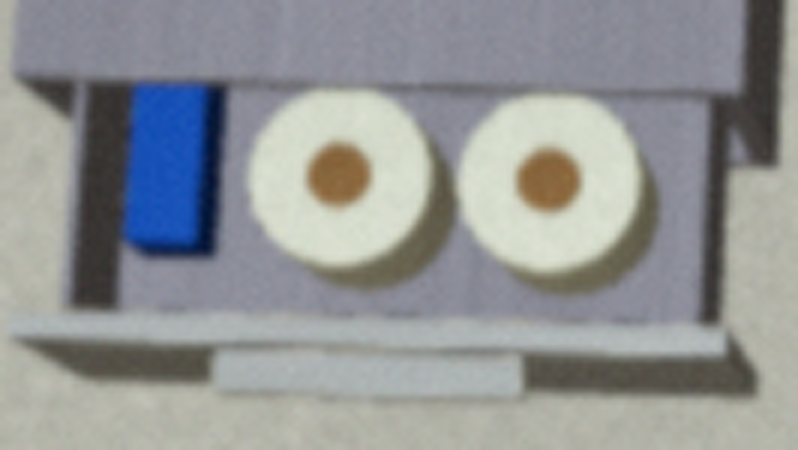

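View pics/c2b.png

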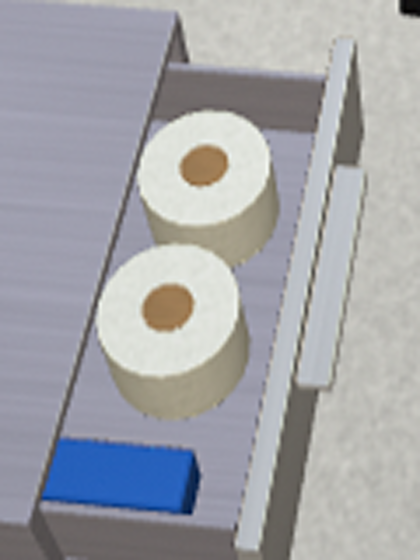

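Crops: the code is at top (354.5,220.5) and side (293,179), on the black box with the red rim, so it is the right one. The scanner stands in its cradle with the nose towards the robot. The lip's ends are at top (125.7,185) and (177.2,185.5), and at side (243.4,308.6) and (234.3,370).

```bash
python3 - <<'E'
from h import *
P=lambda a,b:print(*tri(a,b))
P((293,179),(354.5,220.5)) #code
P((185.5,181.75),(296.25,110.5)) #green
P((243.4,308.6),(177.2,185.6)) # lip right front
P((234.3,370),(125.7,185.2)) # lip left front
t=lambda x,y:(260+x/4,95+y/4)
for n,p,z in[("rearL",t(107,45),158),("rearR",t(178,38),158),("frontL",t(127,182),158),("frontR",t(203,168),158),("noseL",t(125,187),162),("noseR",t(222,170),162),("noseFL",t(130,222),162),("noseFR",t(226,204),162)]:print(n,atz("top",p,z))
f=lambda x,y:(90+x/6,120+y/6)
print("panel top L,R front z106",atz("top",f(15,335),106),atz("top",f(727,357),106))
print("cab front top edge z115",atz("top",f(12,77),115),atz("top",f(745,97),115))
s=lambda x,y:(140+x/3.5,260+y/3.5)
print("side cab front edge z115",atz("side",s(178,15),115),atz("side",s(28,522),115), "panel",atz("side",s(355,42),106),atz("side",s(258,548),106))
# boxes, roll, pen from top
for n,p,z in[("boxR",(432,185),58),("boxL",(278,222),58),("roll",(372,157),50),("pen",(390,132),10)]:print(n,atz("top",p,z))
s=lambda x,y:(165+(x-520)/4,150+y/4)
print("head side view rear top/front top",atz("side",s(578,112),158),atz("side",s(718,100),158))
E
```

```text
[ 422.863 -151.385   56.735] 0.4093210246063852
[655.123 -11.011 156.419] 0.29136607686002153
[493.904 259.776  94.058] 0.34669348220240004
[493.186 378.143  95.657] 0.20103312722122826
rearL [664.357  10.188 158.   ]
rearR [668.793 -29.125 158.   ]
frontL [586.449  -1.8   158.   ]
frontR [594.827 -43.479 158.   ]
noseL [582.55  -0.71 162.  ]
noseR [592.714 -53.714 162.   ]
noseFL [562.95   -3.669 162.   ]
noseFR [573.635 -56.005 162.   ]
panel top L,R front z106 [512.276 452.338 106.   ] [507.08  180.306 106.   ]
cab front top edge z115 [610.888 456.404 115.   ] [606.171 175.356 115.   ]
side cab front edge z115 [606.453 181.81  115.   ] [611.872 457.903 115.   ] panel [506.681 186.033 106.   ] [512.085 457.659 106.   ]
boxR [ 509.488 -333.652   58.   ]
boxL [417.114  27.4    58.   ]
roll [ 577.151 -194.628   50.   ]
pen [ 650.607 -246.045   10.   ]
head side view rear top/front top [670.379 -20.529 158.   ] [594.64  -36.493 158.   ]
```

Measured in mm:
- **Lip:** front at (493.5, 319), cabinet yaw about −0.018, drawer open about 85 mm.
- **Scanner:** head at about (630, −18, 137), yaw about 0.19.
- **Code:** (423, −151, 58).

The moves can only yaw the tool. So I will grip the head behind its centre of mass, lift with a firm grip, then ease the grip so the nose swings down. First I go to the drawer.

>>> arm_command([
  {"hand":-1,"x":0,"y":0,"z":0,"yaw":0.115},
  {"hand":-1,"x":0,"y":0,"z":0,"yaw":0.115},
  {"hand":-1,"x":0,"y":0,"z":0,"yaw":0.115},
  {"hand":-1,"x":0,"y":0,"z":0,"yaw":0.115},
  {"hand":-1,"x":0.02,"y":-0.03,"z":0,"yaw":0},
  {"hand":-1,"x":0.02,"y":-0.04,"z":0,"yaw":0},
  {"hand":-1,"x":0.02,"y":-0.04,"z":0,"yaw":0},
  {"hand":-1,"x":0.02,"y":-0.04,"z":0,"yaw":0},
  {"hand":-1,"x":0.02,"y":-0.04,"z":0,"yaw":0},
  {"hand":-1,"x":0.02,"y":-0.04,"z":0,"yaw":0},
], newtons=20)

```text
clock: 1.1
eef_pos: [359.7, -267.6, 173.9]
eef_rot: [-3.141, 0.0, -0.018]
wrist_force: [0.4, 0.1, -0.2]
finger_gap: 17.2
finger_force: 0.0
```

>>> arm_command([
  {"hand":-1,"x":0.006,"y":-0.04,"z":0,"yaw":0},
  {"hand":-1,"x":0.006,"y":-0.04,"z":0,"yaw":0},
  {"hand":-1,"x":0.006,"y":-0.04,"z":0,"yaw":0},
  {"hand":-1,"x":0.006,"y":-0.04,"z":0,"yaw":0},
  {"hand":-1,"x":0.006,"y":-0.04,"z":0,"yaw":0},
  {"hand":-1,"x":0.006,"y":-0.04,"z":0,"yaw":0},
  {"hand":-1,"x":0.006,"y":-0.04,"z":0,"yaw":0},
  {"hand":-1,"x":0.006,"y":-0.04,"z":0,"yaw":0},
  {"hand":-1,"x":0.006,"y":-0.04,"z":0,"yaw":0},
  {"hand":-1,"x":0.006,"y":-0.04,"z":0,"yaw":0},
])

```text
clock: 2.1
eef_pos: [426.4, 131.2, 174.0]
eef_rot: [3.142, 0.0, -0.018]
wrist_force: [-0.2, -0.4, -0.2]
finger_gap: 0.4
finger_force: 0.0
```

>>> arm_command([
  {"hand":-1,"x":0.006,"y":-0.04,"z":0,"yaw":0},
  {"hand":-1,"x":0.006,"y":-0.04,"z":0.01,"yaw":0},
  {"hand":-1,"x":0.006,"y":-0.04,"z":0.02,"yaw":0},
  {"hand":-1,"x":0.006,"y":-0.04,"z":0.03,"yaw":0},
  {"hand":-1,"x":0,"y":-0.02,"z":0.03,"yaw":0},
  {"hand":-1,"x":0,"y":0,"z":0,"yaw":0},
])

```text
clock: 2.7
eef_pos: [451.5, 309.6, 79.9]
eef_rot: [3.138, 0.006, -0.016]
wrist_force: [0.2, -1.2, 0.4]
finger_gap: 0.2
finger_force: 0.0
```

>>> arm_command([
  {"hand":-1,"x":0.02,"y":-0.008,"z":0,"yaw":0},
  {"hand":-1,"x":0.01,"y":0,"z":0,"yaw":0},
  {"hand":-1,"x":0.01,"y":0,"z":0,"yaw":0},
  {"hand":-1,"x":0.01,"y":0,"z":0,"yaw":0},
  {"hand":-1,"x":0.01,"y":0,"z":0,"yaw":0},
  {"hand":-1,"x":0.01,"y":0,"z":0,"yaw":0},
  {"hand":-1,"x":0.01,"y":0,"z":0,"yaw":0},
  {"hand":-1,"x":0.01,"y":0,"z":0,"yaw":0},
  {"hand":-1,"x":0.01,"y":0,"z":0,"yaw":0},
  {"hand":-1,"x":0.004,"y":0,"z":0,"yaw":0},
])

```text
clock: 3.7
eef_pos: [558.9, 314.7, 84.1]
eef_rot: [-3.142, 0.0, -0.019]
wrist_force: [-0.2, -1.0, 0.2]
finger_gap: 0.4
finger_force: 0.0
```

>>> arm_command([
  {"hand":-1,"x":0.004,"y":0,"z":0,"yaw":0},
  {"hand":-1,"x":0.002,"y":0,"z":0,"yaw":0},
  {"hand":-1,"x":0.002,"y":0,"z":0,"yaw":0},
])

```text
clock: 4.0
eef_pos: [565.9, 314.7, 84.3]
eef_rot: [3.142, 0.0, -0.018]
wrist_force: [1.5, 0.3, -0.2]
finger_gap: 0.1
finger_force: 0.0
```

```bash
python3 - <<'E'
from h import *
a=camera("top")[110:210,80:240,::-1];b=camera("side")[240:420,130:290,::-1]
out=np.zeros((600,800,3),np.uint8)
x=cv2.resize(a,None,fx=2.5,fy=2.5,interpolation=2);out[:250,:400]=x
y=cv2.resize(b,None,fx=2.5,fy=2.5,interpolation=2);out[:450,400:800]=y
cv2.imwrite("pics/d1.png",out);print(manip.read_state()["wrist_force"])
E
```

```text
[-0.735  0.408 -0.081]
```

View pics/d1.png

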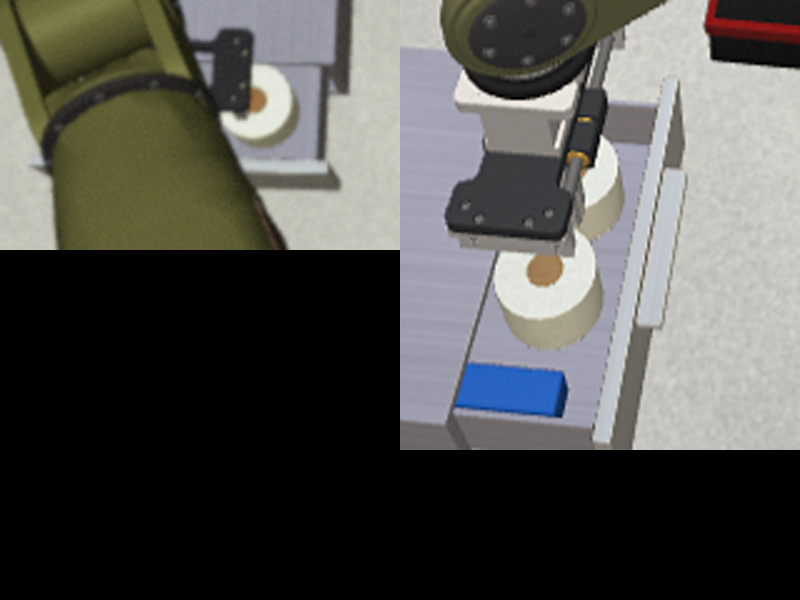

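The drawer still stands open, with the hand over it and no force reported. I check where the fingers really are.

```bash
python3 - <<'E'
from h import *
st=manip.read_state();p=st["eef_pos"];print(st)
for z in (0,97,130):
    q=p+[0,0,z];print(z,proj("side",q),proj("top",q))
c=lambda x,y:(130+(x-400)/2.5,240+y/2.5)
print("panel far top",atz("side",c(670,80),106),"panel near top",atz("side",c(600,440),106),"lip",atz("side",c(686,175),96),atz("side",c(660,325),96))
I=camera("side")[:,:,::-1]
o=cv2.resize(I[260:400,150:270],None,fx=4.2,fy=4.2,interpolation=2);cv2.imwrite("pics/d2.png",o)
E
```

```text
{'clock': 4.1, 'joints': array([0.451, 0.595, 1.313, 0.   , 1.234, 2.04 ]), 'qd': array([ 0.002, -0.005,  0.007,  0.001, -0.001,  0.003]), 'effort': array([ -0.125, -67.842, -34.407,  -0.022,  -0.046,  -0.026]), 'eef_pos': array([565.955, 314.681,  84.258]), 'eef_rot': array([ 3.142,  0.   , -0.018]), 'wrist_force': array([-0.735,  0.408, -0.081]), 'moment': array([ 0.012, -0.018,  0.051]), 'finger_force': 0.0, 'finger_gap': 0.8743243621568836}
0 (np.float64(199.50074442787053), np.float64(335.5087360364656)) (np.float64(155.84359868623346), np.float64(155.79817083229602))
97 (np.float64(192.15339213323244), np.float64(305.5410330546594)) (np.float64(145.11509111385178), np.float64(145.30930996133125))
130 (np.float64(189.33061266044103), np.float64(294.0277404518962)) (np.float64(141.05120258481853), np.float64(141.336198036065))
panel far top [513.353 186.548 106.   ] panel near top [517.86  457.276 106.   ] lip [491.164 263.816  96.   ] [493.491 378.357  96.   ]
```

View pics/d2.png

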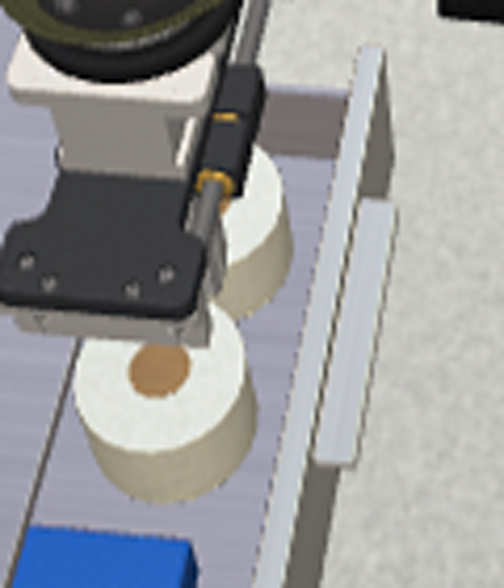

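The fingers are behind the panel although nothing moved. I'll lift out, go back in front of the lip, go deeper and approach slowly while watching the force.

>>> arm_command([
  {"hand":-1,"x":0,"y":0,"z":-0.035,"yaw":0},
  {"hand":-1,"x":0,"y":0,"z":-0.035,"yaw":0},
  {"hand":-1,"x":-0.04,"y":0,"z":0,"yaw":0},
  {"hand":-1,"x":-0.04,"y":0,"z":0,"yaw":0},
  {"hand":-1,"x":-0.04,"y":0,"z":0,"yaw":0},
  {"hand":-1,"x":0,"y":0,"z":0.03,"yaw":0},
  {"hand":-1,"x":0,"y":0,"z":0.04,"yaw":0},
  {"hand":-1,"x":0,"y":0,"z":0.024,"yaw":0},
  {"hand":-1,"x":0.015,"y":0,"z":0,"yaw":0},
  {"hand":-1,"x":0.01,"y":0,"z":0,"yaw":0},
])

```text
clock: 5.15
eef_pos: [471.3, 316.4, 60.0]
eef_rot: [3.141, 0.0, -0.018]
wrist_force: [0.3, 0.1, -0.2]
finger_gap: 0.5
finger_force: 0.0
```

```bash
python3 - <<'E'
from h import *
for n in("side","top"): cv2.imwrite(f"pics/e_{n}.png",camera(n)[:,:,::-1])
a=cv2.imread("pics/e_side.png")[260:400,150:270]
cv2.imwrite("pics/e1.png",cv2.resize(a,None,fx=4.2,fy=4.2,interpolation=2))
p=manip.read_state();print(p["eef_pos"],p["wrist_force"],proj("side",p["eef_pos"]))
# shift of panel edge between first and now: template match
s0=cv2.imread("pics/side0.png");t=s0[268:300,228:248]
r=cv2.matchTemplate(cv2.imread("pics/e_side.png")[255:320,200:270],t,cv2.TM_CCOEFF_NORMED);print(cv2.minMaxLoc(r),"expect (28,13)")
t=s0[300:312,236:252]
r=cv2.matchTemplate(cv2.imread("pics/e_side.png")[285:330,210:270],t,cv2.TM_CCOEFF_NORMED);print(cv2.minMaxLoc(r),"expect (26,15)")
E
```

```text
[472.047 316.396  60.713] [ 0.619  0.537 -0.12 ] (np.float64(252.13760717604495), np.float64(346.6159581177696))
(-0.40293312072753906, 0.4150390028953552, (25, 20), (1, 8)) expect (28,13)
(-0.912620484828949, 0.7110159397125244, (11, 33), (3, 4)) expect (26,15)
```

View pics/e1.png

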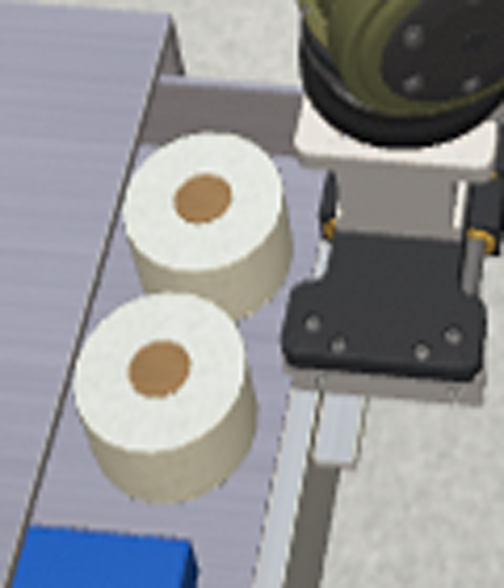

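>>> arm_command([
  {"hand":-1,"x":0.008,"y":0,"z":0,"yaw":0},
  {"hand":-1,"x":0.005,"y":0,"z":0,"yaw":0},
  {"hand":-1,"x":0.005,"y":0,"z":0,"yaw":0},
  {"hand":-1,"x":0.005,"y":0,"z":0,"yaw":0},
  {"hand":-1,"x":0.005,"y":0,"z":0,"yaw":0},
])

```text
clock: 5.75
eef_pos: [499.3, 315.9, 60.4]
eef_rot: [-3.142, -0.0, -0.018]
wrist_force: [-1.1, 0.0, 0.4]
finger_gap: 0.4
finger_force: 0.6
```

```bash
python3 - <<'E'
from h import *
for n in("side","top"): cv2.imwrite(f"pics/f_{n}.png",camera(n)[:,:,::-1])
a=cv2.imread("pics/e_side.png").astype(int);b=cv2.imread("pics/f_side.png").astype(int)
# motion of near part of drawer (blue block / near panel end): compare
g=lambda I:(I[:,:,0]>150)&(I[:,:,2]<80)
for I in(a,b):
    y,x=np.nonzero(g(I)[340:420,120:240]);print("blue",x.mean()+120,y.mean()+340,len(x))
r=cv2.phaseCorrelate(a[385:420,195:240].mean(2),b[385:420,195:240].mean(2));print("panel shift",r)
p=manip.read_state();print(p["eef_pos"],p["wrist_force"])
E
```

```text
blue 173.53037037037038 395.0562962962963 675
blue 168.597609561753 394.5816733067729 502
panel shift ((-9.662003999248995, -0.11303194677448403), 0.7711014487199047)
[499.58  315.779  60.222] [-0.092 -0.491 -0.444]
```

Now the drawer moves with the finger. I continue.

>>> arm_command([
  {"hand":-1,"x":0.006,"y":0,"z":0,"yaw":0},
  {"hand":-1,"x":0.006,"y":0,"z":0,"yaw":0},
  {"hand":-1,"x":0.006,"y":0,"z":0,"yaw":0},
  {"hand":-1,"x":0.006,"y":0,"z":0,"yaw":0},
  {"hand":-1,"x":0.006,"y":0,"z":0,"yaw":0},
  {"hand":-1,"x":0.006,"y":0,"z":0,"yaw":0},
  {"hand":-1,"x":0.006,"y":0,"z":0,"yaw":0},
  {"hand":-1,"x":0.006,"y":0,"z":0,"yaw":0},
  {"hand":-1,"x":0.005,"y":0,"z":0,"yaw":0},
])

```text
clock: 6.75
eef_pos: [552.5, 314.8, 60.3]
eef_rot: [-3.142, -0.0, -0.018]
wrist_force: [-0.8, 0.5, 0.2]
finger_gap: 0.4
finger_force: 0.6
```

>>> arm_command([
  {"hand":-1,"x":0.003,"y":0,"z":0,"yaw":0},
  {"hand":-1,"x":0.003,"y":0,"z":0,"yaw":0},
  {"hand":-1,"x":0.003,"y":0,"z":0,"yaw":0},
])

```text
clock: 7.05
eef_pos: [561.0, 314.7, 60.2]
eef_rot: [3.141, 0.0, -0.018]
wrist_force: [-8.3, -0.7, 4.1]
finger_gap: 0.7
finger_force: 4.2
```

>>> arm_command([
  {"hand":-1,"x":0.003,"y":0,"z":0,"yaw":0},
  {"hand":-1,"x":0.003,"y":0,"z":0,"yaw":0},
])

```text
clock: 7.25
eef_pos: [566.4, 314.6, 60.3]
eef_rot: [3.141, 0.002, -0.018]
wrist_force: [-3.9, -0.7, 1.8]
finger_gap: 0.7
finger_force: 2.2
```

>>> arm_command([
  {"hand":-1,"x":0.003,"y":0,"z":0,"yaw":0},
  {"hand":-1,"x":0.002,"y":0,"z":0,"yaw":0},
  {"hand":-1,"x":0.001,"y":0,"z":0,"yaw":0},
  {"hand":-1,"x":0,"y":0,"z":0,"yaw":0},
])

```text
clock: 7.65
eef_pos: [571.0, 314.5, 60.2]
eef_rot: [3.14, 0.005, -0.018]
wrist_force: [-17.6, -3.3, 9.1]
finger_gap: 0.3
finger_force: 8.9
```

The drawer hit its stop at 571 with 17.6 N, past the catch. I back off and go over the scanner.

>>> arm_command([
  {"hand":-1,"x":-0.03,"y":0,"z":0,"yaw":0},
  {"hand":-1,"x":-0.03,"y":0,"z":0,"yaw":0},
  {"hand":-1,"x":0,"y":0,"z":-0.05,"yaw":0},
  {"hand":-1,"x":0,"y":0,"z":-0.05,"yaw":0},
  {"hand":-1,"x":0,"y":0,"z":-0.05,"yaw":0},
  {"hand":1,"x":0.01,"y":0.04,"z":0,"yaw":0},
  {"hand":1,"x":0.02,"y":0.04,"z":0,"yaw":0},
  {"hand":1,"x":0.02,"y":0.04,"z":0,"yaw":0},
  {"hand":1,"x":0.02,"y":0.04,"z":0,"yaw":0},
  {"hand":1,"x":0.02,"y":0.04,"z":0,"yaw":0},
])

```text
clock: 8.65
eef_pos: [600.2, 112.2, 210.6]
eef_rot: [-3.142, -0.001, -0.018]
wrist_force: [0.3, -0.2, 0.8]
finger_gap: 37.1
finger_force: 0.0
```

>>> arm_command([
  {"hand":1,"x":0.02,"y":0.04,"z":0,"yaw":0},
  {"hand":1,"x":0.02,"y":0.04,"z":0,"yaw":0},
  {"hand":1,"x":0.02,"y":0.04,"z":0,"yaw":0},
  {"hand":1,"x":0,"y":0,"z":0,"yaw":-0.109},
  {"hand":1,"x":0,"y":0,"z":0,"yaw":-0.109},
  {"hand":1,"x":0,"y":0,"z":0,"yaw":0},
])

```text
clock: 9.25
eef_pos: [657.4, -7.5, 210.2]
eef_rot: [3.141, -0.0, 0.201]
wrist_force: [1.5, -0.2, -0.4]
finger_gap: 84.9
finger_force: 0.0
```

```bash
python3 - <<'E'
from h import *
for n in("side","top"): cv2.imwrite(f"pics/g_{n}.png",camera(n)[:,:,::-1])
t=cv2.imread("pics/g_top.png")[100:200,90:230];s=cv2.imread("pics/g_side.png")
out=np.zeros((600,800,3),np.uint8)
out[:250,:350]=cv2.resize(t,None,fx=2.5,fy=2.5,interpolation=2)
out[:600,360:800]=cv2.resize(s[110:410,90:310],None,fx=2,fy=2,interpolation=2)
cv2.imwrite("pics/g.png",out)
p=manip.read_state();R=p["eef_rot"][2];w=np.array([657,-11.5])-p["eef_pos"][:2]
print(p["eef_pos"],p["eef_rot"],"tx",w@[np.cos(R),np.sin(R)],"ty",-(w@[-np.sin(R),np.cos(R)]))
E
```

```text
[657.24   -7.045 210.36 ] [ 3.141 -0.     0.197] tx -1.1063369546008746 ty 4.32235755189379
```

View pics/g.png

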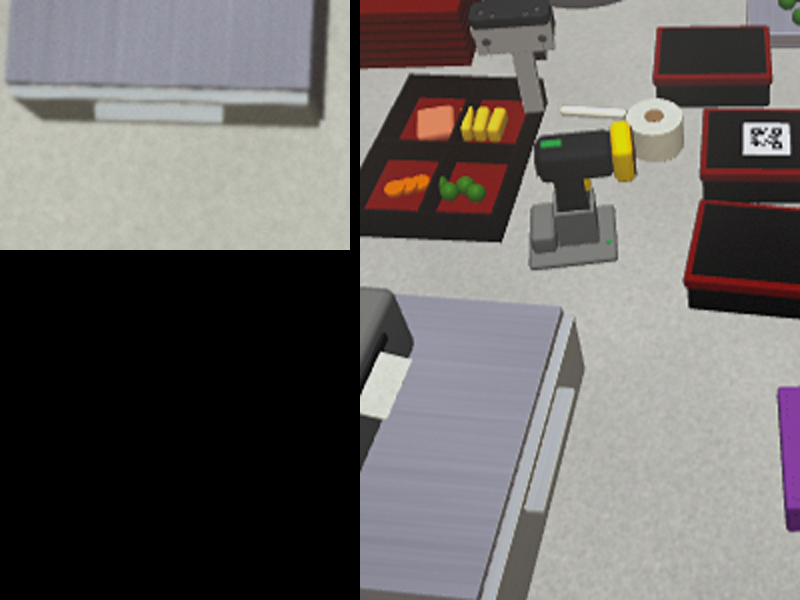

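The drawer is shut flush (top crop (155,105)), and the finger hangs over the rear of the scanner head (side crop (535,105)). I descend and close gently.

>>> arm_command([
  {"hand":1,"x":-0.001,"y":0.0045,"z":0,"yaw":0},
  {"hand":1,"x":0,"y":0,"z":0.03,"yaw":0},
  {"hand":1,"x":0,"y":0,"z":0.03,"yaw":0},
  {"hand":1,"x":0,"y":0,"z":0.02,"yaw":0},
  {"hand":1,"x":0,"y":0,"z":0.012,"yaw":0},
  {"hand":1,"x":0,"y":0,"z":0,"yaw":0},
])

```text
clock: 9.95
eef_pos: [656.5, -11.7, 117.0]
eef_rot: [-3.141, 0.002, 0.199]
wrist_force: [-0.1, -0.2, -0.1]
finger_gap: 94.1
finger_force: 0.0
```

>>> arm_command([
  {"hand":-1,"x":0,"y":0,"z":0,"yaw":0},
  {"hand":-1,"x":0,"y":0,"z":0,"yaw":0},
  {"hand":-1,"x":0,"y":0,"z":0,"yaw":0},
  {"hand":-1,"x":0,"y":0,"z":0,"yaw":0},
  {"hand":-1,"x":0,"y":0,"z":0,"yaw":0},
  {"hand":-1,"x":0,"y":0,"z":0,"yaw":0},
  {"hand":-1,"x":0,"y":0,"z":0,"yaw":0},
], newtons=6)

```text
clock: 10.65
eef_pos: [657.0, -11.7, 118.3]
eef_rot: [-3.142, -0.0, 0.2]
wrist_force: [0.2, 0.7, 0.2]
finger_gap: 44.0
finger_force: 6.0
```

Gap is 44 mm with no side force, so the grip is well centred. I firm it up and lift straight up.

>>> arm_command([
  {"hand":-1,"x":0,"y":0,"z":0,"yaw":0},
  {"hand":-1,"x":0,"y":0,"z":0,"yaw":0},
  {"hand":-1,"x":0,"y":0,"z":-0.01,"yaw":0},
  {"hand":-1,"x":0,"y":0,"z":-0.015,"yaw":0},
  {"hand":-1,"x":0,"y":0,"z":-0.015,"yaw":0},
  {"hand":-1,"x":0,"y":0,"z":-0.015,"yaw":0},
], newtons=45)

```text
clock: 11.25
eef_pos: [657.2, -11.7, 175.3]
eef_rot: [3.141, -0.001, 0.2]
wrist_force: [-0.2, -0.5, -2.0]
finger_gap: 43.3
finger_force: 45.0
```

>>> arm_command([
  {"hand":-1,"x":0,"y":0,"z":-0.015,"yaw":0},
  {"hand":-1,"x":0,"y":0,"z":-0.02,"yaw":0},
  {"hand":-1,"x":0,"y":0,"z":-0.02,"yaw":0},
  {"hand":-1,"x":0,"y":0,"z":-0.02,"yaw":0},
  {"hand":-1,"x":0,"y":0,"z":-0.02,"yaw":0},
  {"hand":-1,"x":0,"y":0,"z":0,"yaw":0},
  {"hand":-1,"x":0,"y":0,"z":0,"yaw":0},
])

```text
clock: 11.95
eef_pos: [657.0, -11.7, 268.3]
eef_rot: [3.141, -0.0, 0.2]
wrist_force: [0.7, -0.2, -2.8]
finger_gap: 43.6
finger_force: 45.0
```

```bash
cat > tilt.py <<'E'
from h import *
def nose():
    out={}
    for n in("side","top"):
        I=camera(n);cv2.imwrite(f"pics/last_{n}.png",I[:,:,::-1]);H=cv2.cvtColor(I,cv2.COLOR_RGB2HSV)
        m=cv2.inRange(H,(20,180,60),(34,255,255));
        p=manip.read_state()["eef_pos"];c=proj(n,p)
        k,l,s,cen=cv2.connectedComponentsWithStats(m)
        L=[(s[i,4],cen[i],s[i,:4]) for i in range(1,k) if s[i,4]>40 and np.hypot(*(cen[i]-c))<110]
        L.sort(key=lambda a:-a[0]);print(n,"tcp",np.round(c),[(int(a),np.round(b,1),list(map(int,d))) for a,b,d in L[:3]])
        if L:out[n]=L[0][1]
    if len(out)==2:
        X,e=tri(out["side"],out["top"]);st=manip.read_state()
        R=st["eef_rot"][2];w=X-(st["eef_pos"]+[0,0,19]);f=w[:2]@[np.cos(R),np.sin(R)]
        print("nose",X,e,"fwd",f,"dz",w[2],"tilt deg",np.degrees(np.arctan2(-w[2],-f)))
    st=manip.read_state();print(st["eef_pos"],st["wrist_force"],st["moment"],st["finger_gap"],st["finger_force"])
nose()
E
python3 tilt.py
```

```text
side tcp [177. 141.] [(354, array([213.9, 130.1]), [208, 114, 13, 33]), (284, array([151.1, 171.4]), [140, 163, 23, 17])]
top tcp [298.  93.] [(442, array([369.1,  67. ]), [359, 56, 21, 23])]
nose [ 668.081 -157.154  218.484] 83.74837075316961 fwd -17.68508612279474 dz -67.59229371088415 tilt deg 75.33761462940394
[656.666 -11.661 267.076] [ 0.785  0.319 -2.423] [ 0.023 -0.012  0.007] 43.16119282993617 44.98480439186096
```

The top view of the nose is blocked by the arm, so I measure tilt from the side view alone, using the scanner's symmetry plane. Now I ease the grip to let it swing.

```bash
cat > tilt.py <<'E'
from h import *
def nose():
    n="side";I=camera(n);cv2.imwrite("pics/last_side.png",I[:,:,::-1]);H=cv2.cvtColor(I,cv2.COLOR_RGB2HSV)
    m=cv2.inRange(H,(20,180,60),(34,255,255))
    st=manip.read_state();p=st["eef_pos"]+[0,0,19];R=st["eef_rot"][2]
    d=np.array([np.cos(R),np.sin(R),0]);u=np.array([-np.sin(R),np.cos(R),0])
    k,l,s,cen=cv2.connectedComponentsWithStats(m)
    for i in range(1,k):
        if s[i,4]<60:continue
        o,r=ray(n,cen[i]);t=((p+u*20-o)@u)/(r@u);w=o+r*t-p;q=np.hypot(w@d,w[2])
        if 55<q<130:print("px",cen[i],s[i,4],"fwd",w@d,"dz",w[2],"dist",q,"tilt",np.degrees(np.arctan2(-w[2],-(w@d))))
    print(st["clock"],st["eef_pos"],st["wrist_force"],st["moment"],st["finger_gap"],st["finger_force"])
nose()
E
python3 tilt.py
```

```text
px [214.065 130.412] 354 fwd -78.32457942679747 dz 13.738073335836134 dist 79.52027666806447 tilt -9.948440202352492
px [151.085 171.419] 284 fwd 61.29820817229946 dz -77.14536182139227 dist 98.53363474310733 tilt 128.46997262469918
12.1 [656.669 -11.676 267.038] [ 0.194  0.247 -1.139] [ 0.036  0.035 -0.045] 43.15962677454917 44.984784722328186
```

>>> arm_command([
  {"hand":-1,"x":0,"y":0,"z":0,"yaw":0},
  {"hand":-1,"x":0,"y":0,"z":0,"yaw":0},
], newtons=10)

```text
clock: 12.3
eef_pos: [656.9, -11.7, 267.8]
eef_rot: [-3.141, 0.001, 0.2]
wrist_force: [0.8, -0.9, -2.1]
finger_gap: 43.9
finger_force: 10.0
```

```bash
python3 tilt.py
```

```text
px [213.88  130.675] 357 fwd -78.1752667040737 dz 12.212181348553315 dist 79.12338274835706 tilt -8.878724517544278
px [151.185 171.439] 287 fwd 60.84818712924803 dz -78.16699752571645 dist 99.05847454459082 tilt 127.8985576571885
12.35 [656.953 -11.688 267.929] [-0.265  0.037 -2.305] [ 0.022 -0.096  0.011] 43.77971214947888 9.98593121767044
```

>>> arm_command([
  {"hand":-1,"x":0,"y":0,"z":0,"yaw":0},
  {"hand":-1,"x":0,"y":0,"z":0,"yaw":0},
], newtons=6)

```text
clock: 12.55
eef_pos: [657.0, -11.7, 268.2]
eef_rot: [-3.142, 0.0, 0.2]
wrist_force: [-0.0, -0.2, -1.2]
finger_gap: 43.8
finger_force: 6.0
```

```bash
python3 tilt.py
```

```text
px [212.949 135.84 ] 351 fwd -75.18493476312672 dz -0.18602964764181706 dist 75.1851649088131 tilt 0.14176632534819178
px [151.095 171.418] 285 fwd 60.9473533953921 dz -78.3658839338143 dist 99.2763398329676 tilt 127.87321166698833
12.6 [657.021 -11.672 268.207] [ 0.212  0.791 -2.757] [ 0.102 -0.008 -0.019] 44.14163362382569 5.99758543074131
```

It is tipping smoothly. I continue.

>>> arm_command([
  {"hand":-1,"x":0,"y":0,"z":0,"yaw":0},
  {"hand":-1,"x":0,"y":0,"z":0,"yaw":0},
  {"hand":-1,"x":0,"y":0,"z":0,"yaw":0},
], newtons=5)

```text
clock: 12.9
eef_pos: [657.0, -11.7, 268.3]
eef_rot: [-3.142, -0.0, 0.2]
wrist_force: [0.6, -0.8, -2.2]
finger_gap: 43.9
finger_force: 5.0
```

```bash
python3 tilt.py
```

```text
px [212.202 138.082] 341 fwd -73.15488381187483 dz -5.521083224511642 dist 73.36292923200988 tilt 4.315996304927158
px [151.092 171.397] 282 fwd 60.95593712367902 dz -78.37943995349946 dist 99.29231026645587 tilt 127.87231926535051
12.95 [657.012 -11.685 268.266] [ 1.135  0.432 -2.252] [0.044 0.015 0.024] 43.70710659463759 4.998009726405144
```

>>> arm_command([
  {"hand":-1,"x":0,"y":0,"z":0,"yaw":0},
  {"hand":-1,"x":0,"y":0,"z":0,"yaw":0},
  {"hand":-1,"x":0,"y":0,"z":0,"yaw":0},
], newtons=4)

```text
clock: 13.25
eef_pos: [657.0, -11.7, 268.3]
eef_rot: [-3.142, -0.0, 0.2]
wrist_force: [0.1, 0.8, -2.0]
finger_gap: 44.0
finger_force: 4.0
```

```bash
python3 tilt.py
```

```text
px [212.202 138.082] 341 fwd -73.14618943661729 dz -5.515626455543213 dist 73.35384900804178 tilt 4.312257253767945
px [151.096 171.473] 281 fwd 60.99805820105619 dz -78.57650726414948 dist 99.4737683921363 tilt 127.82178728440861
13.3 [657.006 -11.696 268.252] [-0.036 -0.7   -2.052] [ 0.037 -0.014 -0.032] 43.551621442014614 3.9980830997228622
```

>>> arm_command([
  {"hand":-1,"x":0,"y":0,"z":0,"yaw":0},
  {"hand":-1,"x":0,"y":0,"z":0,"yaw":0},
  {"hand":-1,"x":0,"y":0,"z":0,"yaw":0},
], newtons=3)

```text
clock: 13.6
eef_pos: [657.0, -11.7, 268.3]
eef_rot: [-3.142, -0.0, 0.2]
wrist_force: [-1.1, -0.4, -1.5]
finger_gap: 43.7
finger_force: 3.0
```

```bash
python3 tilt.py
```

```text
px [211.182 140.592] 346 fwd -70.52163418353031 dz -11.4140823042855 dist 71.43936003887964 tilt 9.193721744154935
px [151.129 171.471] 280 fwd 60.906731996294745 dz -78.55576023985913 dist 99.40139571118057 tilt 127.78753806513053
13.65 [657.015 -11.656 268.26 ] [-0.634 -0.338 -1.926] [0.002 0.048 0.032] 43.943427199802265 2.9996291175484657
```

At the minimum grip it stops at about 19° of tilt. Pressing the foot on the clear table between cradle and cabinet while drawing the hand back will swing it further. I carry it there first.

>>> arm_command([
  {"hand":-1,"x":0,"y":0,"z":0,"yaw":0},
  {"hand":-1,"x":0.007,"y":-0.02,"z":0,"yaw":0},
  {"hand":-1,"x":0.007,"y":-0.03,"z":0,"yaw":0},
  {"hand":-1,"x":0.007,"y":-0.03,"z":0,"yaw":0},
  {"hand":-1,"x":0.007,"y":-0.025,"z":0,"yaw":0},
  {"hand":-1,"x":0,"y":-0.02,"z":0,"yaw":0},
  {"hand":-1,"x":0,"y":0,"z":0.03,"yaw":0},
  {"hand":-1,"x":0,"y":0,"z":0.04,"yaw":0},
  {"hand":-1,"x":0,"y":0,"z":0.04,"yaw":0},
  {"hand":-1,"x":0,"y":0,"z":0.025,"yaw":0},
], newtons=15)

```text
clock: 14.65
eef_pos: [658.3, 116.2, 130.0]
eef_rot: [-3.141, 0.003, 0.2]
wrist_force: [-0.5, -0.7, -1.3]
finger_gap: 43.9
finger_force: 15.0
```

>>> arm_command([
  {"hand":-1,"x":0,"y":0,"z":0.005,"yaw":0},
  {"hand":-1,"x":0,"y":0,"z":0,"yaw":0},
], newtons=5)

```text
clock: 14.85
eef_pos: [659.6, 116.3, 128.6]
eef_rot: [-3.142, 0.0, 0.2]
wrist_force: [0.6, 0.2, -2.7]
finger_gap: 44.1
finger_force: 5.0
```

```bash
python3 tilt.py
```

```text
px [205.746 232.511] 362 fwd -72.18246549500513 dz -6.0412951019944785 dist 72.4348367254803 tilt 4.784207251468321
14.9 [660.168 116.378 129.811] [ 0.649  0.2   -1.677] [-0.009  0.067  0.03 ] 43.97818225806188 4.999741762876511
```

>>> arm_command([
  {"hand":-1,"x":0,"y":0,"z":0.008,"yaw":0},
  {"hand":-1,"x":-0.003,"y":0,"z":0.006,"yaw":0},
  {"hand":-1,"x":-0.006,"y":0,"z":0.005,"yaw":0},
])

```text
clock: 15.2
eef_pos: [650.6, 114.6, 108.9]
eef_rot: [3.142, -0.0, 0.2]
wrist_force: [0.0, -0.5, -1.4]
finger_gap: 43.6
finger_force: 5.0
```

>>> arm_command([
  {"hand":-1,"x":-0.01,"y":0,"z":0.002,"yaw":0},
  {"hand":-1,"x":-0.01,"y":0,"z":0.002,"yaw":0},
])

```text
clock: 15.4
eef_pos: [630.5, 110.5, 105.1]
eef_rot: [3.142, -0.0, 0.2]
wrist_force: [-0.3, -0.3, -2.0]
finger_gap: 43.7
finger_force: 5.0
```

```bash
python3 tilt.py
```

```text
px [219.13  242.205] 346 fwd -64.57272090400328 dz -14.177758357471987 dist 66.11085475917831 tilt 12.383515397506972
15.45 [629.453 110.347 104.906] [-1.797 -0.273 -0.607] [-0.001  0.011 -0.013] 44.015914439882756 4.999857544898987
```

It is tilting. I continue the drag.

>>> arm_command([
  {"hand":-1,"x":-0.01,"y":0,"z":0.003,"yaw":0},
  {"hand":-1,"x":-0.01,"y":0,"z":0.003,"yaw":0},
  {"hand":-1,"x":-0.01,"y":0,"z":0.004,"yaw":0},
])

```text
clock: 15.75
eef_pos: [601.5, 104.6, 95.4]
eef_rot: [3.142, -0.001, 0.2]
wrist_force: [0.4, -0.6, -1.7]
finger_gap: 43.7
finger_force: 5.0
```

```bash
python3 tilt.py
```

```text
px [229.034 248.321] 324 fwd -53.38564470394053 dz -26.46210188333299 dist 59.584141317461885 tilt 26.3666135914765
15.8 [600.203 104.394  94.758] [-1.413  0.254  0.415] [-0.039  0.23  -0.018] 43.87500635009577 5.0000739097595215
```

>>> arm_command([
  {"hand":-1,"x":-0.01,"y":0,"z":0.004,"yaw":0},
  {"hand":-1,"x":-0.01,"y":0,"z":0.004,"yaw":0},
])

```text
clock: 16.0
eef_pos: [582.2, 100.7, 87.5]
eef_rot: [3.142, -0.001, 0.2]
wrist_force: [1.3, -0.1, -1.8]
finger_gap: 43.7
finger_force: 5.0
```

>>> arm_command([
  {"hand":-1,"x":0,"y":0,"z":0,"yaw":0},
  {"hand":-1,"x":0,"y":0,"z":0,"yaw":0},
  {"hand":-1,"x":0,"y":0,"z":-0.01,"yaw":0},
  {"hand":-1,"x":0,"y":0,"z":-0.03,"yaw":0},
  {"hand":-1,"x":0,"y":0,"z":-0.05,"yaw":0},
  {"hand":-1,"x":0,"y":0,"z":-0.05,"yaw":0},
  {"hand":-1,"x":0,"y":0,"z":-0.04,"yaw":0},
  {"hand":-1,"x":0,"y":0,"z":0,"yaw":0},
], newtons=45)

```text
clock: 16.8
eef_pos: [584.1, 101.0, 274.4]
eef_rot: [3.141, -0.01, 0.2]
wrist_force: [-0.3, -0.1, -2.4]
finger_gap: 43.7
finger_force: 45.0
```

```bash
python3 tilt.py && python3 - <<'E'
import cv2,numpy as np
s=cv2.imread("pics/last_side.png")[60:320,110:300]
cv2.imwrite("pics/k.png",cv2.resize(s,None,fx=2.3,fy=2.3,interpolation=2))
E
```

```text
px [151.364 171.471] 297 fwd 80.61937421667166 dz 21.57820914048648 dist 83.4571902762028 tilt -165.01570775413578
px [227.58  189.398] 407 fwd -46.273742874000206 dz -34.99605369510908 dist 58.017092772734166 tilt 37.09960366463684
16.85 [583.212 100.86  270.521] [-0.037 -0.463 -3.453] [-0.022  0.03   0.007] 43.36499488971298 44.999109506607056
```

View pics/k.png

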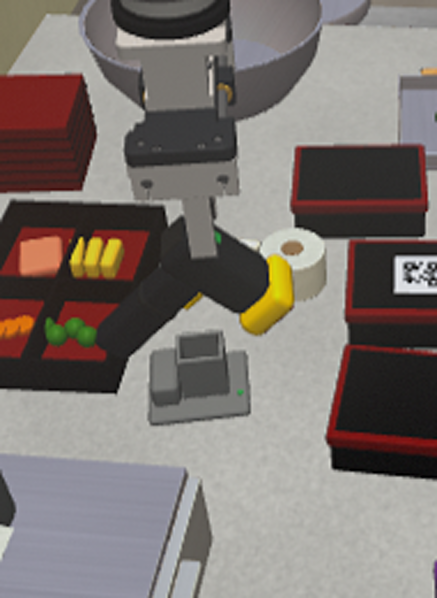

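The scanner hangs in the fingers, nose well down (yellow nose at crop (268,295), foot at crop (107,352)), clear of everything. I fit the exact tilt from the nose outline and the foot.

```bash
cat > fit.py <<'E'
from h import *
from scipy.optimize import minimize
import itertools,sys
def fit(img,foot=None):
    H=cv2.cvtColor(img,cv2.COLOR_BGR2HSV);m=cv2.inRange(H,(18,150,40),(36,255,255))
    st=manip.read_state();p=st["eef_pos"]+[0,0,19];R=st["eef_rot"][2]
    d=np.array([np.cos(R),np.sin(R),0]);u=np.array([-np.sin(R),np.cos(R),0]);z=np.array([0,0,1])
    def pose(v):
        th,ox,oz=v; ex=np.cos(th)*d+np.sin(th)*z; ez=-np.sin(th)*d+np.cos(th)*z
        return ex,ez,p-ox*ex-oz*ez   # head point
    box=np.array(list(itertools.product((-69,-45),(-29,29),(-25,25))))
    def hull(v):
        ex,ez,h=pose(v);P=[proj("side",h+b[0]*ex+b[1]*u+b[2]*ez) for b in box]
        return cv2.convexHull(np.array(P,np.float32))
    h0=hull((0.8,28,0));c=h0.mean((0,1));k,l,s,cen=cv2.connectedComponentsWithStats(m)
    i=min([i for i in range(1,k) if s[i,4]>150],key=lambda i:np.hypot(*(cen[i]-c)));M=(l==i)
    cs=cv2.findContours(M.astype(np.uint8),0,1)[0];hm=cv2.convexHull(np.vstack(cs));M=cv2.fillPoly(np.zeros(m.shape,np.uint8),[hm],1)
    def cost(v):
        A=cv2.fillPoly(np.zeros(m.shape,np.uint8),[np.round(hull(v)*16).astype(np.int32)],1,shift=4)
        e=1-(A&M).sum()/(A|M).sum()
        if foot is not None:
            ex,ez,h=pose(v);f=np.array(proj("side",h+10*ex-125*ez));e+=0.02*np.hypot(*(f-foot))
        return e+1e-3*((v[1]-28)**2+v[2]**2)/25
    best=min((minimize(cost,(t,28,0),method="Nelder-Mead",options=dict(initial_simplex=[(t,28,0),(t+.15,28,0),(t,34,0),(t,28,6)])) for t in(.6,.75,.9,1.05)),key=lambda r:r.fun)
    v=best.x;ex,ez,h=pose(v);w=h-67*ex;print("tilt",np.degrees(v[0]),"ox,oz",v[1:],"cost",best.fun,"px",cen[i])
    c=np.array([422.9,-151.4,59])-w;print("window",w,"foot",h+10*ex-125*ez,"code in window:",c@ex,c@u,c@ez)
    # wanted pivot move: code at -150 on axis
    mv=c+150*ex;print("move tx,ty,tz(mm):",mv@d,-(mv@u),-mv[2],"TCP goal",st["eef_pos"]+mv)
if __name__=="__main__":
    I=cv2.imread("pics/last_side.png");fit(I,np.array([156.5,213]));fit(I)
E
python3 fit.py
```

```text
Traceback (most recent call last):
  File "fit.py", line 30, in <module>
    I=cv2.imread("pics/last_side.png");fit(I,np.array([156.5,213]));fit(I)
                                       ~~~^^^^^^^^^^^^^^^^^^^^^^^^^
  File "fit.py", line 24, in fit
    best=min((minimize(cost,(t,28,0),method="Nelder-Mead",options=dict(initial_simplex=[(t,28,0),(t+.15,28,0),(t,34,0),(t,28,6)])) for t in(.6,.75,.9,1.05)),key=lambda r:r.fun)
  File "fit.py", line 24, in <genexpr>
    best=min((minimize(cost,(t,28,0),method="Nelder-Mead",options=dict(initial_simplex=[(t,28,0),(t+.15,28,0),(t,34,0),(t,28,6)])) for t in(.6,.75,.9,1.05)),key=lambda r:r.fun)
              ~~~~~~~~^^^^^^^^^^^^^^^^^^^^^^^^^^^^^^^^^^^^^^^^^^^^^^^^^^^^^^^^^^^^^^^^^^^^^^^^^^^^^^^^^^^^^^^^^^^^^^^^^^^^^^^^^^^^
  File "fit.py", line 19, in cost
    A=cv2.fillPoly(np.zeros(m.shape,np.uint8),[np.round(hull(v)*16).astype(np.int32)],1,shift=4)
                                                        ~~~~^^^
  File "fit.py", line 13, in hull
    ex,ez,h=pose(v);P=[proj("side",h+b[0]*ex+b[1]*u+b[2]*ez) for b in box]
                       ~~~~^^^^^^^^^^^^^^^^^^^^^^^^^^^^^^^^^
  File "h.py", line 17, in proj
    c=get_calibration(n);K=c["K"];q=np.linalg.inv(c["cam_to_world"])@np.append(X,1)
ValueError: time passes only in moves, steps and waits
```

Calibration calls are rationed per script, so I cache them.

```bash
sed -i 's/^np.set_printoptions.*/&\nimport functools; get_calibration=functools.lru_cache(get_calibration)/' h.py && python3 fit.py
```

```text
tilt 43.09582963923987 ox,oz [ 7.795 12.841] cost 0.3766347912129149 px [227.386 189.512]
window [538.281  91.76  229.043] foot [677.091 119.873 190.374] code in window: -233.99795387223963 -215.41842124231263 -13.928348051802983
move tx,ty,tz(mm): -51.82017987542726 215.41842124231266 67.55978161490333 TCP goal [ 575.183 -120.558  202.961]
tilt 31.34854658122918 ox,oz [ 9.869 25.893] cost 0.35609710777763426 px [227.386 189.512]
window [532.073  90.503 227.417] foot [660.26  116.465 160.723] code in window: -220.00626566025102 -215.41842124231266 -63.18410822226731
move tx,ty,tz(mm): -26.915550424768504 215.41842124231266 90.38065007991797 TCP goal [ 599.592 -115.615  180.14 ]
```

```bash
cat > fit2.py <<'E'
from h import *
from scipy.optimize import least_squares
import itertools
def run(name="pics/last_side.png",lo=None):
    I=cv2.imread(name);H=cv2.cvtColor(I,cv2.COLOR_BGR2HSV)
    st=manip.read_state();p=st["eef_pos"]+[0,0,19];R=st["eef_rot"][2]
    d=np.array([np.cos(R),np.sin(R),0]);u=np.array([-np.sin(R),np.cos(R),0]);z=np.array([0,0,1])
    t=np.array(proj("side",p));x0,y0=(t-75).astype(int);W=slice(max(y0,0),y0+150),slice(max(x0,0),x0+150)
    def comp(m,amin):
        q=np.zeros(m.shape,np.uint8);q[W]=m[W];k,l,s,c=cv2.connectedComponentsWithStats(q)
        return [(s[i,4],c[i].round(1),s[i,:4].tolist()) for i in range(1,k) if s[i,4]>amin]
    print("tcp/grasp px",np.array(proj("side",st["eef_pos"])),t)
    print("yellow",comp(cv2.inRange(H,(20,180,60),(34,255,255)),60));print("yellow loose",comp(cv2.inRange(H,(16,120,25),(38,255,255)),60))
    print("green",comp(cv2.inRange(H,(55,150,60),(75,255,255)),3))
    for th in(35,40,45,50,55):
      for ox in(14,28):
        a=np.radians(th);ex=np.cos(a)*d+np.sin(a)*z; ez=-np.sin(a)*d+np.cos(a)*z;h=p-ox*ex
        P=np.array([proj("side",h+b[0]*ex+b[1]*u+b[2]*ez) for b in itertools.product((-69,-45),(-29,29),(-25,25))])
        print(th,ox,"nose bbox",P.min(0).round(),P.max(0).round(),"green",np.round(proj("side",h+26*ex+21*ez),1),"foot",np.round(proj("side",h+10*ex-125*ez),1))
run()
E
python3 fit2.py; python3 - <<'E'
import sys;sys.path.insert(0,'.')
import os;os.chdir('.')
from h import *
# reference: first frame green & nose, known upright scanner
I=cv2.imread("pics/side0.png");H=cv2.cvtColor(I,cv2.COLOR_BGR2HSV)
for a in((cv2.inRange(H,(20,180,60),(34,255,255))),cv2.inRange(H,(55,150,60),(75,255,255))):
    k,l,s,c=cv2.connectedComponentsWithStats(a)
    print([(s[i].tolist(),c[i].round(1)) for i in range(1,k) if s[i,4]>8 and 170<c[i][0]<235 and 150<c[i][1]<240])
import itertools
d=np.array([np.cos(.2),np.sin(.2),0]);u=np.array([-np.sin(.2),np.cos(.2),0]);h=np.array([629.5,-17,137])
P=np.array([proj("side",h+b[0]*d+b[1]*u+[0,0,b[2]]) for b in itertools.product((-69,-45),(-29,29),(-25,25))]);print(P.min(0),P.max(0),proj("side",h+26*d+[0,0,21]))
E
```

```text
tcp/grasp px [201.203 177.781] [199.93  169.866]
yellow [(np.int32(297), array([151.4, 171.5]), [140, 163, 23, 17]), (np.int32(407), array([227.6, 189.4]), [215, 171, 23, 34])]
yellow loose [(np.int32(335), array([151.5, 171.7]), [140, 163, 24, 18]), (np.int32(432), array([227.4, 189.4]), [214, 171, 24, 35])]
green [(np.int32(7), array([204.4, 162.7]), [204, 161, 2, 4])]
35 14 nose bbox [221. 163.] [247. 205.] green [199.5 159.4] foot [171.4 213.6]
35 28 nose bbox [227. 166.] [254. 208.] green [206.5 162.4] foot [177.9 215.9]
40 14 nose bbox [219. 165.] [246. 207.] green [200.7 159.4] foot [166.2 211.7]
40 28 nose bbox [225. 168.] [252. 210.] green [207.4 162.9] foot [172.5 214.4]
45 14 nose bbox [216. 167.] [244. 209.] green [201.9 159.5] foot [161.2 209.5]
45 28 nose bbox [222. 171.] [250. 212.] green [208.2 163.4] foot [167.3 212.6]
50 14 nose bbox [213. 169.] [243. 210.] green [203.1 159.7] foot [156.4 207. ]
50 28 nose bbox [219. 173.] [248. 214.] green [208.9 164. ] foot [162.2 210.5]
55 14 nose bbox [211. 171.] [240. 212.] green [204.3 160. ] foot [151.9 204.2]
55 28 nose bbox [215. 176.] [245. 216.] green [209.5 164.6] foot [157.3 208. ]
[([215, 171, 12, 30, 282], array([220.6, 185.1])), ([202, 199, 3, 6, 14], array([203.2, 201.6]))]
[([180, 180, 10, 4, 28], array([184.8, 181.2]))]
[217.256 167.716] [230.776 202.21 ] (np.float64(185.4494676637563), np.float64(180.94727412263924))
```

```bash
python3 - <<'E'
from h import *
from scipy.optimize import least_squares
import itertools
st=manip.read_state();p=st["eef_pos"]+[0,0,19];R=st["eef_rot"][2]
d=np.array([np.cos(R),np.sin(R),0]);u=np.array([-np.sin(R),np.cos(R),0]);z=np.array([0,0,1])
def pose(v):
    a,ox,oz=v;ex=np.cos(a)*d+np.sin(a)*z; ez=-np.sin(a)*d+np.cos(a)*z
    return ex,ez,p-ox*ex-oz*ez
def obs(v):
    ex,ez,h=pose(v)
    P=np.array([proj("side",h+b[0]*ex+b[1]*u+b[2]*ez) for b in itertools.product((-69,-45),(-29,29),(-25,25))])
    return np.r_[P[:,0].min(),P[:,1].min(),P[:,1].max(),proj("side",h+10*ex-125*ez),proj("side",h+17*ex+21*ez)]
m=np.array([217,168,206.5,156.5,213,205.5,163.5]);s=np.array([1,1.5,1.5,2.5,2.5,2,2])
r=least_squares(lambda v:np.r_[(obs(v)-m)/s],(.8,25,0),x_scale=(.1,5,5))
v=r.x;ex,ez,h=pose(v);print(np.degrees(v[0]),v[1:],"res",obs(v)-m)
w=h-67*ex;c=np.array([422.9,-151.4,59])-w
print("std",np.sqrt(np.diag(np.linalg.inv(r.jac.T@r.jac)))*[57,1,1]);mv=c+150*ex
print("window",w,"foot",h+10*ex-125*ez,"mv tool x,y,z",mv@d,-(mv@u),-mv[2],"goal",st["eef_pos"]+mv)
E
```

```text
44.2118686972562 [13.966  0.976] res [-0.826 -0.787  2.448  5.181 -2.873 -0.053 -1.227]
std [1.924 1.95  2.7  ]
window [527.     89.475 232.362] foot [666.522 117.733 196.459] mv tool x,y,z -42.32683769748097 215.4184212423127 68.76506141140123 goal [ 584.487 -118.674  201.756]
```

The tilt comes out at about 44°, and the task asks for 45 or steeper. I do one short further drag to get margin.

>>> arm_command([
  {"hand":-1,"x":0.03,"y":0,"z":0.02,"yaw":0},
  {"hand":-1,"x":0.03,"y":0,"z":0.045,"yaw":0},
  {"hand":-1,"x":0,"y":0,"z":0.045,"yaw":0},
  {"hand":-1,"x":0,"y":0,"z":0.04,"yaw":0},
  {"hand":-1,"x":0,"y":0,"z":0.022,"yaw":0},
  {"hand":-1,"x":0,"y":0,"z":0,"yaw":0},
])

```text
clock: 17.45
eef_pos: [636.5, 111.9, 93.7]
eef_rot: [-3.141, 0.008, 0.2]
wrist_force: [-0.7, 0.3, -2.0]
finger_gap: 43.2
finger_force: 45.0
```

>>> arm_command([
  {"hand":-1,"x":0,"y":0,"z":0,"yaw":0},
  {"hand":-1,"x":-0.006,"y":0,"z":0.004,"yaw":0},
  {"hand":-1,"x":-0.008,"y":0,"z":0.005,"yaw":0},
  {"hand":-1,"x":-0.008,"y":0,"z":0.005,"yaw":0},
], newtons=7)

```text
clock: 17.85
eef_pos: [617.3, 107.8, 86.0]
eef_rot: [3.141, -0.002, 0.2]
wrist_force: [0.5, 1.0, -1.2]
finger_gap: 43.7
finger_force: 7.0
```

>>> arm_command([
  {"hand":-1,"x":-0.008,"y":0,"z":0.005,"yaw":0},
  {"hand":-1,"x":-0.008,"y":0,"z":0.004,"yaw":0},
])

```text
clock: 18.05
eef_pos: [601.5, 104.6, 76.8]
eef_rot: [3.141, -0.002, 0.2]
wrist_force: [0.8, 0.1, -1.6]
finger_gap: 43.7
finger_force: 7.0
```

>>> arm_command([
  {"hand":-1,"x":-0.008,"y":0,"z":0.004,"yaw":0},
  {"hand":-1,"x":0,"y":0,"z":0,"yaw":0},
])

```text
clock: 18.25
eef_pos: [592.9, 102.9, 71.9]
eef_rot: [3.142, 0.0, 0.2]
wrist_force: [-1.0, -0.1, -0.5]
finger_gap: 43.7
finger_force: 7.0
```

>>> arm_command([
  {"hand":-1,"x":0,"y":0,"z":0,"yaw":0},
  {"hand":-1,"x":0,"y":0,"z":0,"yaw":0},
  {"hand":-1,"x":0,"y":0,"z":-0.01,"yaw":0},
  {"hand":-1,"x":0,"y":0,"z":-0.03,"yaw":0},
  {"hand":-1,"x":0,"y":0,"z":-0.05,"yaw":0},
  {"hand":-1,"x":0,"y":0,"z":-0.05,"yaw":0},
  {"hand":-1,"x":0,"y":0,"z":-0.05,"yaw":0},
  {"hand":-1,"x":0,"y":0,"z":0,"yaw":0},
  {"hand":-1,"x":0,"y":0,"z":0,"yaw":0},
], newtons=45)

```text
clock: 19.15
eef_pos: [593.9, 103.1, 262.6]
eef_rot: [3.141, -0.002, 0.2]
wrist_force: [0.3, -0.7, -2.3]
finger_gap: 43.1
finger_force: 45.0
```

```bash
python3 tilt.py && python3 fit2.py && python3 - <<'E'
# handle outline: dark pixels near, principal axis
from h import *
I=cv2.imread("pics/last_side.png");H=cv2.cvtColor(I,cv2.COLOR_BGR2HSV)
t=np.array(proj("side",manip.read_state()["eef_pos"])).astype(int);print(t)
m=((H[:,:,2]<75)&(H[:,:,1]<90))
for y in range(t[1]-8,t[1]+50,4): print(y,''.join('#' if m[y,x] else '.' for x in range(t[0]-75,t[0]+45,2)))
E
```

```text
px [151.269 171.442] 294 fwd 70.29644133041474 dz 31.31792214895171 dist 76.95714334256594 tilt -155.98644464116248
px [216.394 198.384] 388 fwd -34.25927406241604 dz -45.6143996256701 dist 57.04709731874239 tilt 53.09115382744905
19.2 [593.432 103.023 260.941] [-0.043 -0.667 -1.449] [-0.023  0.086 -0.044] 43.60873831436743 44.999213218688965
tcp/grasp px [196.148 182.17 ] [194.801 174.385]
yellow [(np.int32(294), array([151.3, 171.4]), [140, 163, 23, 17]), (np.int32(388), array([216.4, 198.4]), [202, 180, 25, 33])]
yellow loose [(np.int32(336), array([151.4, 171.7]), [140, 163, 24, 18]), (np.int32(417), array([216.2, 198.2]), [202, 180, 25, 33])]
green []
35 14 nose bbox [216. 167.] [242. 209.] green [194.3 164. ] foot [166.8 217.4]
35 28 nose bbox [222. 170.] [248. 212.] green [201.3 167. ] foot [173.4 219.7]
40 14 nose bbox [214. 169.] [241. 211.] green [195.5 164.1] foot [161.7 215.6]
40 28 nose bbox [220. 173.] [247. 214.] green [202.1 167.5] foot [168.  218.3]
45 14 nose bbox [211. 172.] [239. 213.] green [196.7 164.2] foot [156.7 213.4]
45 28 nose bbox [217. 175.] [245. 216.] 
[... 639 characters left out ...]
######################################............
194 ....####......#################....#############............
198 ...##.#....#################..........#######...............
202 ..##.....################...............##..................
206 .####...################...............#....................
210 #####....###############..........#.........................
214 ####........####..#####...........##.####..#................
218 ######################.............###.....#................
222 ######################...........#..........................
226 #####################.....................#.................
230 ..............######.............#....######................
```

```bash
cat > fit3.py <<'E'
from h import *
from scipy.optimize import least_squares
import itertools,sys
I=camera("side")[:,:,::-1];H=cv2.cvtColor(np.ascontiguousarray(I),cv2.COLOR_BGR2HSV)
cv2.imwrite("pics/last_side.png",I)
st=manip.read_state();p=st["eef_pos"]+[0,0,19];R=st["eef_rot"][2]
d=np.array([np.cos(R),np.sin(R),0]);u=np.array([-np.sin(R),np.cos(R),0]);z=np.array([0,0,1])
t=np.array(proj("side",p));k,l,s,c=cv2.connectedComponentsWithStats(cv2.inRange(H,(20,180,60),(34,255,255)))
L=[i for i in range(1,k) if s[i,4]>200 and 0<c[i][0]-t[0]<80 and -10<c[i][1]-t[1]<90];i=L[0];b=s[i]
print("nose",s[L].tolist(),"grasp px",t)
m=np.array([b[0]+2,b[1]-3,b[1]+b[3]+1.])
def pose(v):
    a,ox,oz=v;ex=np.cos(a)*d+np.sin(a)*z; ez=-np.sin(a)*d+np.cos(a)*z
    return ex,ez,p-ox*ex-oz*ez
def obs(v):
    ex,ez,h=pose(v)
    P=np.array([proj("side",h+b[0]*ex+b[1]*u+b[2]*ez) for b in itertools.product((-69,-45),(-29,29),(-25,25))])
    return np.r_[P[:,0].min(),P[:,1].min(),P[:,1].max()]
r=least_squares(lambda v:np.r_[(obs(v)-m)/1.5,(v[1]-14)/4,(v[2]-1)/3],(.95,14,1),x_scale=(.1,5,5))
v=r.x;ex,ez,h=pose(v);print("tilt",np.degrees(v[0]),v[1:],"res",obs(v)-m,"std",np.sqrt(np.diag(np.linalg.inv(r.jac.T@r.jac)))*[57,1,1])
w=h-67*ex;cc=np.array([422.9,-151.4,59])-w;mv=cc+150*ex
print("window",w,"foot",h+10*ex-125*ez,"code in window",cc@ex,cc@u,cc@ez,"mv tool x,y,z",mv@d,-(mv@u),-mv[2],"goal",st["eef_pos"]+mv,st["clock"],st["finger_force"])
E
python3 fit3.py
```

```text
nose [[203, 181, 24, 33, 387]] grasp px [194.971 174.717]
tilt 56.99780715413109 [13.814  0.362] res [-0.186 -1.163  1.584] std [3.014 2.323 2.961]
window [550.388  94.318 211.16 ] foot [694.24  123.447 207.652] code in window -222.22826055819064 -215.5287336402162 62.81226692088002 mv tool x,y,z -92.01813871455622 215.5287336402162 26.36218212725292 goal [ 545.819 -126.51   233.769] 19.25 44.999093413352966
```

Tilt is about 57°. I move to the aiming pose.

>>> arm_command([
  {"hand":-1,"x":-0.007,"y":0.018,"z":0.002,"yaw":0},
  {"hand":-1,"x":-0.013,"y":0.03,"z":0.004,"yaw":0},
  {"hand":-1,"x":-0.013,"y":0.03,"z":0.004,"yaw":0},
  {"hand":-1,"x":-0.013,"y":0.03,"z":0.004,"yaw":0},
  {"hand":-1,"x":-0.013,"y":0.03,"z":0.004,"yaw":0},
  {"hand":-1,"x":-0.013,"y":0.03,"z":0.004,"yaw":0},
  {"hand":-1,"x":-0.013,"y":0.03,"z":0.002,"yaw":0},
  {"hand":-1,"x":-0.007,"y":0.017,"z":0.002,"yaw":0},
  {"hand":-1,"x":0,"y":0,"z":0,"yaw":0},
  {"hand":-1,"x":0,"y":0,"z":0,"yaw":0},
])

```text
clock: 20.25
eef_pos: [545.9, -125.7, 234.6]
eef_rot: [-3.14, 0.002, 0.199]
wrist_force: [-0.8, 0.2, -2.5]
finger_gap: 42.9
finger_force: 45.0
```

```bash
python3 fit3.py && python3 - <<'E'
from h import *
I=cv2.imread("pics/last_side.png");H=cv2.cvtColor(I,cv2.COLOR_BGR2HSV)
k,l,s,c=cv2.connectedComponentsWithStats(cv2.inRange(H,(20,180,60),(34,255,255)))
print([(s[i].tolist(),c[i].round()) for i in range(1,k) if s[i,4]>60 and 140<c[i][0]<330])
k,l,s,c=cv2.connectedComponentsWithStats(cv2.inRange(H,(0,0,200),(180,60,255)))
print("white",[(s[i].tolist()) for i in range(1,k) if s[i,4]>60 and 220<c[i][0]<330])
t=np.array(proj("side",manip.read_state()["eef_pos"])).astype(int);print(t,proj("side",[422.9,-151.4,59]))
m=H[:,:,2]<70
for y in range(t[1]-10,t[1]+65,3): print(y,''.join('#' if m[y,x] else '.' for x in range(t[0]-75,t[0]+95,2)))
E
```

```text
nose [[244, 125, 21, 27, 254]] grasp px [238.895 117.257]
tilt 54.27214843344182 [14.669  0.668] res [-0.286 -0.875  0.86 ] std [3.225 2.538 2.969]
window [ 499.907 -134.646  187.189] foot [ 643.424 -105.544  176.705] code in window -150.07792503588124 -1.1159552104284896 -10.88387835205547 mv tool x,y,z 8.790026724513668 1.115955210428489 6.418746799484637 goal [ 554.95  -124.623  228.459] 20.3 44.99923825263977
[([244, 125, 21, 27, 254], array([255., 140.])), ([140, 163, 23, 17, 272], array([151., 171.]))]
white [[223, 159, 28, 18, 309], [282, 172, 23, 15, 194]]
[239 124] (np.float64(292.8953026014561), np.float64(178.30664265311995))
114 .............................#######....#............................................
117 .............................#######....##...................................#.......
120 .............................###############.........................................
123 ...........................##################........................................
126 .........................#####################...###############.....................
129 .
[... 1094 characters left out ...]
......................................................................
168 .....####.........................................#############################......
171 ....####..........................................#########...........#########......
174 ....####..........................................#########............########......
177 ...####...........................................#########...#....#...########......
180 ..#####...........................................#########...#........#########.....
183 ######............................................#########.......#.#..#########.....
186 ######............................................#########............#########.....
```

```bash
sed -e 's/r_\[P\[:,0\].min(),P\[:,1\].min(),P\[:,1\].max()\]/r_[P[:,0].min(),P[:,1].min(),P[:,1].max(),proj("side",h+10*ex-125*ez)]/' -e 's/+b\[3\]+1.\]/+b[3]+1.,196,148.5]/' fit3.py > fit4.py && python3 fit4.py
```

```text
nose [[244, 125, 20, 27, 252]] grasp px [238.812 117.217]
tilt 55.09295461893739 [14.058  1.297] res [-1.116 -0.647  0.984  1.201 -0.561] std [1.743 2.362 2.176]
window [ 501.842 -134.085  186.907] foot [ 645.476 -104.879  178.522] code in window -151.1371448571078 -1.2381827222847739 -6.924060515391783 mv tool x,y,z 5.027566628560853 1.2381827222847737 4.894822391286084 goal [ 551.428 -125.265  230.228] 20.35 44.999306201934814
```

The fit with nose and foot agrees: 55° tilt, 151 mm range, about 7 mm off axis. I make a small correction, settle and hand in.

>>> arm_command([
  {"hand":-1,"x":0.005,"y":0.001,"z":0.004,"yaw":0},
  {"hand":-1,"x":0,"y":0,"z":0,"yaw":0},
  {"hand":-1,"x":0,"y":0,"z":0,"yaw":0},
  {"hand":-1,"x":0,"y":0,"z":0,"yaw":0},
  {"hand":-1,"x":0,"y":0,"z":0,"yaw":0},
  {"hand":-1,"x":0,"y":0,"z":0,"yaw":0},
])

```text
clock: 20.95
eef_pos: [551.3, -125.9, 231.7]
eef_rot: [3.142, -0.0, 0.2]
wrist_force: [0.4, 0.2, -1.4]
finger_gap: 43.3
finger_force: 45.0
```

```bash
python3 fit3.py && python3 - <<'E'
from h import *
a=cv2.imread("pics/g_side.png").astype(int);b=cv2.imread("pics/last_side.png").astype(int)
print("drawer area diff since shut",np.abs(a-b)[255:415,140:240].mean(), "boxes diff",np.abs(a-b)[210:270,255:330].mean())
print(manip.sign_off())
E
```

```text
nose [[242, 126, 20, 26, 250]] grasp px [236.713 118.176]
tilt 54.06777592970079 [14.288  0.466] res [-0.287 -1.232  1.454] std [3.242 2.542 2.969]
window [ 504.921 -135.341  184.666] foot [ 648.411 -106.297  173.66 ] code in window -150.79818393531508 0.5327471573663907 -6.071247781044957 mv tool x,y,z 4.447563968090974 -0.5327471573663888 4.209076141290055 goal [ 555.558 -124.548  227.55 ] 21.0 44.999207854270935
drawer area diff since shut 5.5519791666666665 boxes diff 2.2528888888888887
the job is handed in; nothing more can be done
None
```

Handed in at 21 s with no verdict returned: the drawer is shut past its catch, and the scanner was drawn straight up afterwards and is held steady at 45 N, nose about 55° down, window about 150 mm from the code and roughly 6 mm off its centre. The first drawer push ended with the fingers behind the front panel with the drawer unmoved, so I repeated it lower, and I tipped the scanner by dragging its foot along clear table.

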